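# Clear the middle of the cheese bin

## Robot

A 6-joint arm with a two-finger parallel gripper is mounted at the origin on the work surface. World frame = base frame: x ahead of the robot, y to its left, z up, the work surface at z = 0. Lengths are in m, angles in rad, forces in N, time in s.
With the tool pointing down it reaches from about 0.25 to 0.775 m from the base axis. Payload 8.9 kg.
Tool frame: the origin (TCP) lies on the centre line of the jaws, within the pads' length; the fingertips stand 22 mm ahead of it and the grasp point (between the pads) lies 3 mm ahead of it; y points along the fingers, x is the direction in which the jaws open and shut, and the axes are right-handed (so a half turn about y gives the same grasp; the last joint's range is limited). The gripper opens to 85 mm and grips with 20 to 120 N. Pads are 22 mm wide; open, the fingers measure 114 mm over their backs; the gripper's body (76 mm by 85 mm) begins 54 mm behind the grasp point. The pads swing forward as they close: fully open they stand 13 mm farther back than shut.
Start: joints at [-1.445, 0.291, -0.153, 1.127, 0, 1.431], TCP at [0.137, -0.507, 0.253] pointing down, gripper open.
Joint ranges: [-2.52, 2.52], [-0.91, 1.74], [-1.3, 1.37], [-1.96, 2.02], [-1.52, 1.47], [-3.14, 3.14]. Speed limits (rad/s): [2.22, 2.22, 2.79, 3.14, 3.14, 3.14].

## Interface

Orientations are given as a rotation vector (axis times angle).
In Python, from workcell import monitor, eyes, job gives the robot as it stands.
- The arm moves only by the tool carry_out, never from a script. Its argument "moves" is a list that holds one entry, the list of rows, each a list of 7 numbers: the finger opening in mm, from 0 to 85.4, then the shift along the tool's x, y, z in mm, then the turn, a rotation vector about the tool's x, y, z in rad. A call has 1 to 12 rows; each row shifts and turns the commanded pose from where the row before left it, along the tool's axes as they then stand; what a row does not reach is not made up. A row lasts 1/12 s, in which the tool goes at most 41.7 mm and 7.16 degrees, less where a joint would pass 70% of its speed; a pose out of reach is approached as far as the arm can. A call is refused whole if a number of a shift passes 41.7 or a number of a turn 0.125, either way. A call with a gripper value outside its range is refused whole. The fingers move at their own pace and stop on an object; "newtons" is the grip in N (left out, the last holds). Time passes only in rows, so rows that do not move let the fingers close. It gives the time, the measured TCP pose, the force and the opening at its end, in the units of the state.
- monitor.sense(): the state, without advancing time (a new reading comes with each control period).
- eyes.get_image(name): name is "scene" or "top" or "wrist"; returns a dict with "pixels" (400x640x3 uint8, red, green, blue), "camera_matrix" (3x3 intrinsics, pixels), "origin" and "orientation" of the camera in the world; the wrist camera has in their place "T_tool_cam" (4x4, takes a point from camera to tool coordinates, whose origin is the TCP and whose axes are the tool frame's). Camera axes: x right, y up, looking along -z (the intrinsics and any distortion apply to the point x, -y, -z); pixel columns grow to the right and rows downward; lengths in m; the calibration is good to about 2 mm. A picture is of the moment at which its call begins: read the wrist's pose just before it. There is no depth.
- job.hand_in(): hands the job in, once; it reports no verdict.
Trained networks look in a picture, given as the dict that the camera call returned (one of the last four; its "shot" number tells which), for a name from the list of things; names that differ only in an ending like _2 or _b are one class to them, and where a whole thing is asked for, a point or a joint stands for the part that bears it (a point fixed in the world has none). Each returns a list of dicts, best first, with "score" (0 to 1); they miss things now and then, are a little off and sometimes report something else, mostly with a low value. They report only what shows in the picture. A call takes as long as a camera call.
- eyes.search_frame(picture, query): "position" ([x, y, z] in m, in the coordinates of the camera as it stood for that picture, good to about 4 mm: the middle of the surface that is visible of it).
- eyes.trace(picture, query): "region" (400x640 bool, what is visible of it).
The state is a dict: "t": time; "joint_positions": joint angles; "joint_vel": joint speeds; "joint_torque": joint torques, N m; "tool_pos": TCP position; "eef_rot": TCP orientation; "wrist_force": force on the tool from outside, world axes, zero at the start; "torque": the same for the moment, N m; "gripper_width": finger opening in m.
Only numpy, scipy, OpenCV 4.12 (cv2) and the standard library are available. Lean on these libraries where they do the work, as an engineer would, in place of code of your own. Each camera call takes 0.05 s, during which the arm holds its last target.

## Task

Clear the middle of the deep wooden cheese bin for fresh stock: lift the white plastic spacer straight up out of its slots by its handle, set it down standing upright and well inside the shallow steel tray, and let go. Then reach down between the two cheese blocks with your fingers together, and low in the bin open them so that both blocks are pushed apart at the same time, until each stands upright against its own end wall. Do not tip or lift the cheese blocks, and leave the bottle, jar and knife where they are.

Things in the scene. Friction and masses are not known exactly. Their poses are not given: they have to be found in the camera images.
- bin: Fixed deep narrow open wooden bin. Origin: centre of underside, on the counter; z up, long side along y. Inside 62 (x) by 190 mm (y), end walls' inner faces at y = +-95; floor 6, rim 84 mm above the origin; walls 6 thick. At y = 0 each long wall has a 13 mm wide vertical slot, floor to rim. Holds the spacer (middle) and a cheese block on each y side of it; which block is on which side varies.
- spacer: Loose white plastic spacer in the bin's middle, 0.16 kg. Origin: centre of underside; axes as the bin's at the start. 54 (x) by 42 (y) by 46 mm high; a 9 mm wide rib on each x side, out to x = +-36, rides in a bin slot with 2 mm play: it only comes straight up. On top a bar handle 36 long (x) by 12 thick (y), 46 to 112 mm above the origin; above 60 mm it is clear of the cheese blocks.
- thick_block: Loose rigid cheese block, brown rind on top, plain paper band: 50 (x) by 44 (y) by 55 mm high, 0.2 kg. Origin: centre of underside; axes about as the bin's. Stands on the bin's smooth, slippery floor; slides along the bin's y when pushed low. Its centre is 45 to 51 mm from the bin's middle at the start, 73 mm when against an end wall.
- thin_block: The other cheese block, same look: 50 (x) by 36 (y) by 55 mm high, 0.17 kg. Origin: centre of underside. Its centre is 45 to 51 mm from the bin's middle at the start, 77 mm when against an end wall. With the spacer out, the free gap between the blocks is about 50 to 60 mm at first and 110 mm with both against the ends.
- tray: Fixed shallow square steel tray, 150 by 150 mm outside, rim 18 mm high, walls and floor 4 mm. Origin: centre of its underside, on the counter. The spacer is to stand in its middle part.
- bottle: Bystander: tall loose glass bottle, 64 mm across, 250 mm high, standing between bin and tray. Origin: centre of its underside.
- jar: Bystander: small loose glass jar, 58 mm across, 75 mm high, beyond the bottle. Origin: centre of its underside.
- knife: Bystander: loose cheese knife with a wooden handle, 185 mm long, 32 mm wide, 12 mm high, lying on the counter nearer to the robot. Origin: on the underside of the joint of handle and blade; blade along its +x.

How it is judged:
On the way, in this order (a step that is already met when the one before it is completed fails the run):
1. the spacer is lifted clear of the bin (z of spacer in the frame of bin above 0.086 m), for 0.05 s.
2. the spacer stands released and upright inside the tray, within 35 mm of its centre (horizontal distance between spacer and tray below 0.035 m and z of spacer in the frame of tray below 0.01 m and angle between spacer's own z axis and vertical below 0.12 rad and contact force between spacer and the fingers below 0.1 N), for 0.2 s.
3. the fingers, opening low in the bin, push both cheese blocks apart at the same time (both pressed, or both moving) (z of the grasp point in the frame of bin below 0.065 m and horizontal distance between the grasp point and bin below 0.06 m and horizontal distance between thick_block and thin_block above 0.104 m and ((contact force between the fingers and thick_block above 0.1 N and contact force between the fingers and thin_block above 0.1 N) or linear speed of each of thick_block, thin_block above 0.006 m/s)), for 0.02 s.
At the end, for the whole second after the job is handed in: The spacer stands upright (within 0.12 rad), released and at rest in the tray within 35 mm of its centre; both cheese blocks stand upright (within 0.12 rad) and at rest on the bin's floor, one at each end, each within 9 mm of its end wall (all of step 2 and linear speed of each of spacer, thick_block, thin_block below 0.02 m/s and z of each of thick_block, thin_block in the frame of bin below 0.012 m and angle between each of thick_block, thin_block's own z axis and vertical below 0.12 rad and ((y of thick_block in the frame of bin above 0.064 m and y of thin_block in the frame of bin below -0.068 m) or (y of thick_block in the frame of bin below -0.064 m and y of thin_block in the frame of bin above 0.068 m))); the robot touches nothing.
It fails at once if a cheese block is tipped by more than 0.3 rad (angle between any of thick_block, thin_block's own z axis and vertical above 0.3 rad).
It fails at once if a cheese block is lifted more than 25 mm off the bin's floor (z of any of thick_block, thin_block in the frame of bin above 0.031 m).
It fails at once if the spacer is levered over by more than 0.3 rad while still in the bin, instead of being lifted straight up (z of spacer in the frame of bin below 0.06 m and horizontal distance between spacer and bin below 0.05 m and angle between spacer's own z axis and vertical above 0.3 rad).
It fails at once if the spacer is dropped into the tray (over 0.7 m/s just above it) instead of being set down (horizontal distance between spacer and tray below 0.08 m and z of spacer in the frame of tray below 0.04 m and linear speed of spacer above 0.7 m/s).
It fails at once if the bottle, jar or knife is moved by more than 30 mm or the bottle is tipped (distance of any of bottle, jar, knife from where it was at the start of the episode above 0.03 m or angle between bottle's own z axis and vertical above 0.3 rad).
It also fails if it takes over 64 s, if anything falls off the work surface, if the arm or the gripper's body presses on something with over 40 N, if the wrist force passes 120 N, or if a joint passes its speed limit or range.

## Working session

There is one attempt and no reset: what is moved stays moved. The work goes in short steps, Python scripts to look and compute and a tool call to move; the robot and the scene stay as the last step left them, time stands still between calls to the robot, and variables do not carry over. Pictures are saved under pics/ and viewed, and the job is handed in when it is done.

Besides the shell and the picture viewer there is one more tool, called as name([rows], argument=value, ...), one row to a line, values as JSON. carry_out: Moves the arm, as the interface text tells. Its arguments: {"type":"object","properties":{"moves":{"type":"array"},"newtons":{"type":"number"}},"required":["moves"]}

```bash
mkdir -p pics; ls; cat > h.py <<'E'
import numpy as np, cv2
from scipy.spatial.transform import Rotation as R
from workcell import monitor, eyes, job
def cam(p,s=None):
    if 'T_tool_cam' in p:
        T=np.eye(4);T[:3,:3]=R.from_rotvec(s['eef_rot']).as_matrix();T[:3,3]=s['tool_pos'];return T@np.array(p['T_tool_cam'])
    T=np.eye(4);o=np.array(p['orientation'])
    T[:3,:3]=o if o.shape==(3,3) else R.from_rotvec(o).as_matrix()
    T[:3,3]=p['origin'];return T
def w(p,x,s=None):
    T=cam(p,s);return T[:3,:3]@np.array(x)+T[:3,3]
def proj(p,X,s=None):
    T=cam(p,s);c=(np.atleast_2d(X)-T[:3,3])@T[:3,:3];c=c*[1,-1,-1];u=c@np.array(p['camera_matrix']).T;return u[:,:2]/u[:,2:]
def pix(p,uv,z,s=None):
    T=cam(p,s);uv=np.atleast_2d(uv);d=np.c_[uv,np.ones(len(uv))]@np.linalg.inv(p['camera_matrix']).T;d=(d*[1,-1,-1])@T[:3,:3].T
    return T[:3,3]+d*((z-T[2,3])/d[:,2:])
def save(p,n): cv2.imwrite('pics/'+n,p['pixels'][:,:,::-1])
E
python3 - <<'E'
from h import *
np.set_printoptions(precision=4,suppress=True)
s=monitor.sense();print(s)
for n in('top','scene'):
    p=eyes.get_image(n);save(p,n+'0.png');print(n,{k:v for k,v in p.items() if k!='pixels'})
    for q in['bin','spacer','thick_block','thin_block','tray','bottle','jar','knife']:
        for d in eyes.search_frame(p,q)[:3]: print(q,round(d['score'],2),w(p,d['position']))
E
```

```text
pics
{'t': 0.0, 'joint_positions': array([-1.4453,  0.2912, -0.1541,  1.1267, -0.    ,  1.4315]), 'joint_vel': array([ 0.0006,  0.0002,  0.0002,  0.0001, -0.0002, -0.0005]), 'joint_torque': array([ -0.0015, -53.7144,  33.1373,   0.0159,  -0.0003,   0.    ]), 'tool_pos': array([ 0.1373, -0.5063,  0.2527]), 'eef_rot': array([-1.3219,  1.0126, -1.011 ]), 'wrist_force': array([-0.1688,  0.3782, -0.4494]), 'torque': array([ 0.0136, -0.0375,  0.0405]), 'gripper_width': 0.08524475709016077}
top {'camera_matrix': array([[478.4317,   0.    , 317.4477],
       [  0.    , 478.4317, 202.1665],
       [  0.    ,   0.    ,   1.    ]]), 'origin': array([ 0.4752, -0.0202,  1.0719]), 'orientation': array([ 0.0876, -0.0578, -1.557 ]), 'shot': 1}
bin 0.96 [ 0.5407 -0.2687  0.0585]
spacer 0.95 [ 0.5357 -0.2375  0.0519]
thick_block 0.6 [0.6846 0.01   0.0766]
thin_block 0.8 [ 0.5284 -0.2918  0.0592]
thin_block 0.41 [ 0.4357 -0.0088  0.0078]
tray 0.96 [0.5186 0.2247 0.0066]
bottle 0.73 [0.5728 0.0048 0.1702]
jar 0.94 [0.6869 0.0134 0.0732]
knife 0.79 [ 0.4333 -0.0099  0.0085]
scene {'camera_matrix': array([[405.494 ,   0.    , 324.6596],
       [  0.    , 405.494 , 197.3569],
       [  0.    ,   0.    ,   1.    ]]), 'origin': array([ 1.0327, -0.0069,  0.6662]), 'orientation': array([0.5022, 0.4886, 1.5066]), 'shot': 2}
bin 0.88 [ 0.5592 -0.239   0.059 ]
bin 0.47 [0.6064 0.0069 0.1446]
bin 0.2 [ 0.5274 -0.287   0.0579]
spacer 0.96 [ 0.5449 -0.242   0.0723]
thick_block 0.69 [ 0.5437 -0.1976  0.0599]
thin_block 0.53 [ 0.5247 -0.2881  0.0605]
tray 0.75 [0.5181 0.2271 0.0058]
bottle 0.75 [0.6055 0.0094 0.1439]
jar 0.6 [0.7089 0.0121 0.0742]
jar 0.27 [ 0.5406 -0.2429  0.0737]
knife 0.68 [ 0.3829 -0.014   0.0092]
```

```bash
python3 - <<'E'
from h import *
np.set_printoptions(precision=4,suppress=True)
print(R.from_rotvec(monitor.sense()['eef_rot']).as_matrix())
a=cv2.imread('pics/top0.png')
b=cv2.resize(a[120:330,380:560],None,fx=3,fy=3) if 0 else a
E
```

```text
[[ 0.2617  0.      0.9651]
 [-0.9651  0.      0.2617]
 [-0.     -1.      0.    ]]
```

View pics/top0.png

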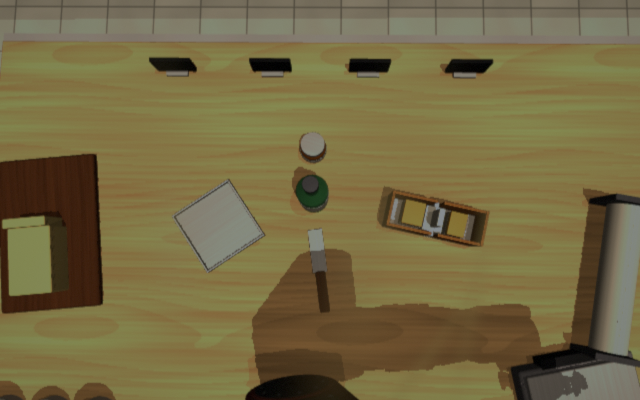

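View pics/scene0.png

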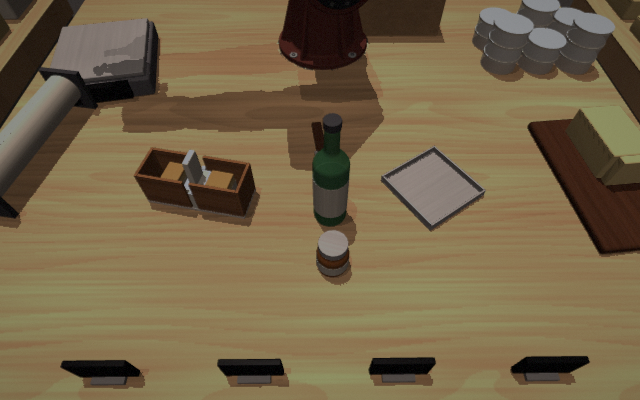

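```bash
python3 - <<'E'
from h import *
np.set_printoptions(precision=4,suppress=True)
p=eyes.get_image('top')
a=p['pixels'][:,:,::-1]
cv2.imwrite('pics/zt.png',cv2.resize(a[175:265,375:500],None,fx=6,fy=6,interpolation=cv2.INTER_CUBIC))
for q in ['bin','tray','spacer']:
    m=eyes.trace(p,q)[0]['region'].astype(np.uint8)
    c=max(cv2.findContours(m,0,1)[0],key=cv2.contourArea)
    r=cv2.minAreaRect(c);bx=cv2.boxPoints(r)
    print(q,r,bx.tolist())
    for z in ([0.084,.09] if q=='bin' else [.018,.0] if q=='tray' else [.112]):
        W=pix(p,bx,z);print(z,W[:,:2],W.mean(0),np.linalg.norm(np.diff(W,axis=0),axis=1))
E
```

```text
bin ((461.2937316894531, 224.90768432617188), (50.795555114746094, 38.78369140625), 12.804265022277832) [[432.2298889160156, 238.18862915039062], [440.8251647949219, 200.369384765625], [490.3575744628906, 211.62673950195312], [481.7622985839844, 249.44598388671875]]
0.084 [[ 0.4955 -0.2372]
 [ 0.5737 -0.2556]
 [ 0.5516 -0.3567]
 [ 0.4739 -0.3377]] [ 0.5237 -0.2968  0.084 ] [0.0803 0.1035 0.08  ]
0.09 [[ 0.4954 -0.2359]
 [ 0.5731 -0.2541]
 [ 0.5511 -0.3547]
 [ 0.4739 -0.3358]] [ 0.5234 -0.2951  0.09  ] [0.0798 0.1029 0.0795]
tray ((217.46153259277344, 225.6923065185547), (68.2281265258789, 69.3375244140625), 56.3099365234375) [[169.69229125976562, 216.5384521484375], [227.38461303710938, 178.07693481445312], [265.23077392578125, 234.84616088867188], [207.5384521484375, 273.30767822265625]]
0.018 [[0.5372 0.328 ]
 [0.6247 0.2021]
 [0.4995 0.1145]
 [0.4137 0.2393]] [0.5188 0.221  0.018 ] [0.1532 0.1528 0.1514]
0.0 [[0.5383 0.3339]
 [0.6273 0.2059]
 [0.4999 0.1168]
 [0.4127 0.2437]] [0.5195 0.2251 0.    ] [0.1559 0.1555 0.1539]
spacer ((432.86236572265625, 219.958740234375), (21.934223175048828, 32.9492301940918), 16.699243545532227) [[417.62384033203125, 232.58717346191406], [427.09173583984375, 201.0275421142578], [448.10089111328125, 207.33030700683594], [438.63299560546875, 238.8899383544922]]
0.112 [[ 0.5057 -0.2021]
 [ 0.5692 -0.2215]
 [ 0.557  -0.2633]
 [ 0.4937 -0.2438]] [ 0.5314 -0.2327  0.112 ] [0.0664 0.0436 0.0662]
```

View pics/zt.png

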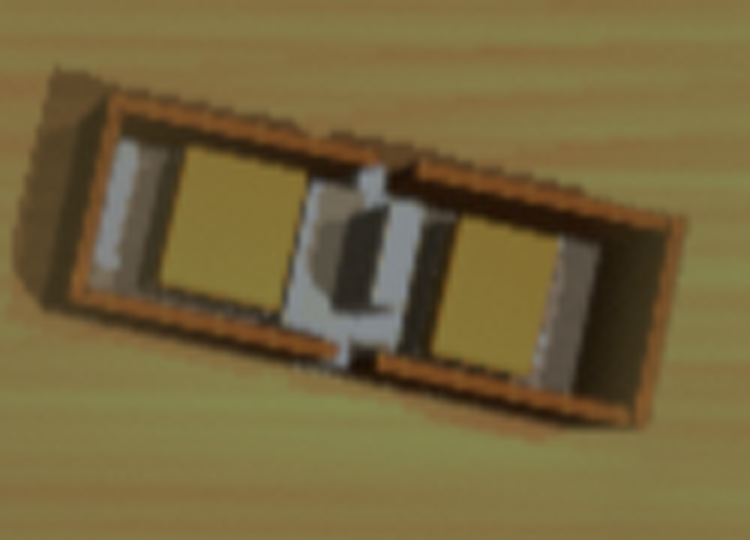

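```bash
python3 - <<'E'
from h import *
np.set_printoptions(precision=4,suppress=True)
p=eyes.get_image('top')
z=np.array([[118,97],[687,222],[645,425],[72,297]])
uv=(z+.5)/6-.5+[375,175]
W=pix(p,uv,.084);print(W[:,:2],W.mean(0),np.linalg.norm(np.diff(W,axis=0),axis=1))
e=(W[0]+W[3]-W[1]-W[2]);print('bin y dir deg',np.degrees(np.arctan2(e[1],e[0])))
a=p['pixels'][:,:,::-1]
cv2.imwrite('pics/ztr.png',cv2.resize(a[172:282,165:275],None,fx=5,fy=5,interpolation=cv2.INTER_CUBIC))
p=eyes.get_image('scene');a=p['pixels'][:,:,::-1]
cv2.imwrite('pics/zs.png',cv2.resize(a[140:225,125:265],None,fx=5,fy=5,interpolation=cv2.INTER_CUBIC))
E
```

```text
[[ 0.5926 -0.1597]
 [ 0.5516 -0.3541]
 [ 0.4821 -0.3385]
 [ 0.5233 -0.1439]] [ 0.5374 -0.2491  0.084 ] [0.1987 0.0712 0.199 ]
bin y dir deg 78.0817339549075
```

View pics/ztr.png

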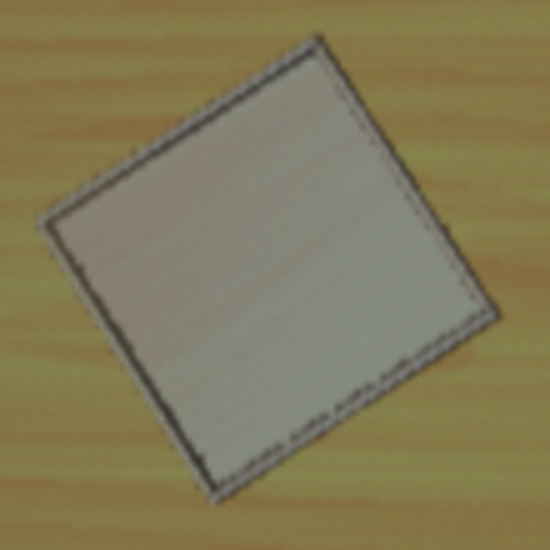

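View pics/zs.png

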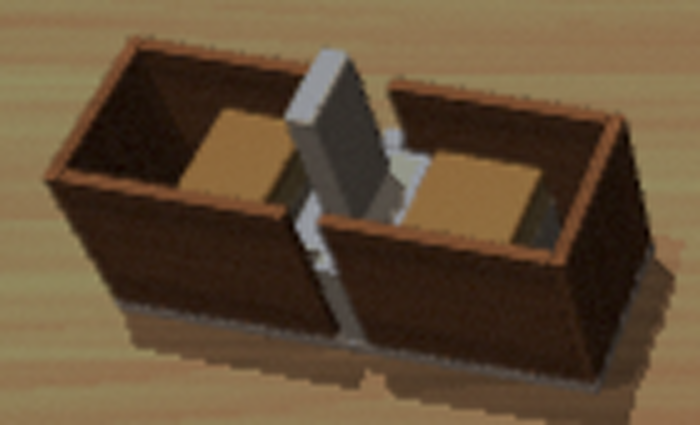

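```bash
python3 - <<'E'
from h import *
np.set_printoptions(precision=4,suppress=True)
p=eyes.get_image('scene')
def go(z,f,o,h):
    uv=(np.array(z)+.5)/f-.5+o
    W=pix(p,uv,h);e=(W[0]+W[1]-W[3]-W[2])
    print(W[:,:2],W.mean(0),np.linalg.norm(np.diff(W,axis=0),axis=1),np.degrees(np.arctan2(e[1],e[0])))
go([[565,265],[625,118],[133,38],[47,180]],5,[125,140],.084)
go([[303,125],[348,58],[328,50],[286,117]],5,[125,140],.112)
p=eyes.get_image('top')
go([[318,36],[40,222],[213,502],[500,316]],5,[165,172],.018)
E
```

```text
[[ 0.594  -0.1556]
 [ 0.5243 -0.1411]
 [ 0.4823 -0.3371]
 [ 0.5538 -0.3513]] [ 0.5386 -0.2463  0.084 ] [0.0712 0.2004 0.0729] 78.14938508534534
[[ 0.5517 -0.2499]
 [ 0.5191 -0.2397]
 [ 0.5151 -0.2478]
 [ 0.5479 -0.2568]] [ 0.5334 -0.2486  0.112 ] [0.0341 0.0091 0.034 ] 62.26697513958529
[[0.6231 0.2002]
 [0.5385 0.3215]
 [0.4165 0.2401]
 [0.4995 0.1159]] [0.5194 0.2195 0.018 ] [0.1479 0.1466 0.1494] 34.011786967456736
```

carry_out([
  [[85,-9,2,28.4,0,0,0],[85,-9,2,28.4,0,0,0],[85,-9,2,28.4,0,0,0],[85,-9,2,28.4,0,0,0],[85,-9,2,28.4,0,0,0],[85,-9,2,28.4,0,0,0],[85,-9,2,28.4,0,0,0],[85,-9,2,28.4,0,0,0]],
], newtons=40)

```text
t: 1.97
tool_pos: [0.339, -0.3768, 0.2373]
eef_rot: [-1.323, 1.012, -1.012]
wrist_force: [-1.1, -0.5, 0.8]
gripper_width: 0.0847
```

carry_out([
  [[85,-9,3,28.4,0,0,0],[85,-9,3,28.4,0,0,0],[85,-9,3,28.4,0,0,0],[85,-9,3,28.4,0,0,0],[85,-9,3,28.4,0,0,0],[85,-9,3,28.4,0,0,0],[85,0,0,0,0,0.118,0],[85,0,0,0,0,0.118,0],[85,0,0,0,0,0.118,0],[85,0,0,0,0,0.118,0],[85,0,0,0,0,0,0]],
])

```text
t: 2.88
tool_pos: [0.4883, -0.2809, 0.2192]
eef_rot: [-1.101, 1.364, -1.364]
wrist_force: [-0.2, 0.2, 0.1]
gripper_width: 0.0851
```

```bash
python3 - <<'E'
from h import *
np.set_printoptions(precision=4,suppress=True)
s=monitor.sense();print(s['t'],s['joint_positions'],s['tool_pos']);print(R.from_rotvec(s['eef_rot']).as_matrix())
p=eyes.get_image('wrist');save(p,'w1.png');print(p['camera_matrix'],p['T_tool_cam'])
for q in['bin','spacer','thick_block','thin_block']:
    for d in eyes.search_frame(p,q)[:2]: print(q,round(d['score'],2),w(p,d['position'],s))
E
```

```text
2.8833 [-0.6519  0.3836 -0.1101  1.0772  0.      2.7021] [ 0.4883 -0.2809  0.2192]
[[-0.2108 -0.      0.9775]
 [-0.9775  0.     -0.2108]
 [-0.     -1.     -0.0001]]
[[307.8901   0.     319.5011]
 [  0.     307.8901 195.6871]
 [  0.       0.       1.    ]] [[ 1.     -0.0003  0.0007 -0.0003]
 [ 0.0008  0.3236 -0.9462 -0.1206]
 [ 0.0001  0.9462  0.3236  0.0836]
 [ 0.      0.      0.      1.    ]]
bin 0.71 [ 0.5298 -0.248   0.0627]
spacer 0.58 [ 0.5409 -0.2513  0.0511]
spacer 0.44 [ 0.6774 -0.0135  0.0063]
thick_block 0.59 [ 0.5532 -0.2062  0.0622]
thin_block 0.78 [ 0.5262 -0.2914  0.0612]
```

View pics/w1.png

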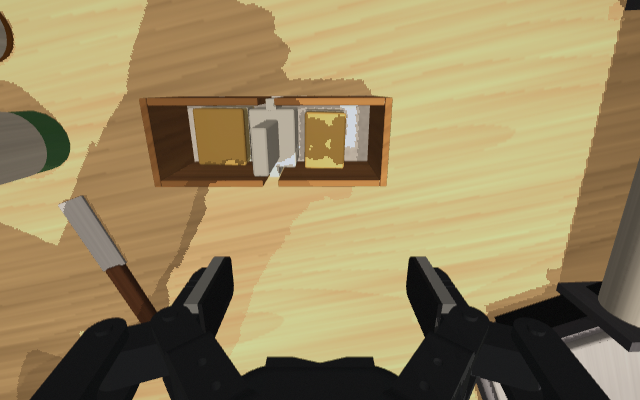

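```bash
python3 - <<'E'
from h import *
np.set_printoptions(precision=4,suppress=True)
s=monitor.sense();p=eyes.get_image('wrist')
a=p['pixels'][:,:,::-1]
cv2.imwrite('pics/zw1.png',cv2.resize(a[85:195,130:400],None,fx=2.9,fy=2.9,interpolation=cv2.INTER_CUBIC))
W=pix(p,[[140,98],[392,97],[388,186.5],[157.5,186.5]],.084,s)
print(W,W.mean(0),np.linalg.norm(np.diff(W,axis=0),axis=1))
e=W[0]+W[3]-W[1]-W[2];print(np.degrees(np.arctan2(e[1],e[0])))
# predicted model overlay
c=np.array([.538,-.248]);t=np.radians(-11.9);M=np.array([[np.cos(t),-np.sin(t)],[np.sin(t),np.cos(t)]])
L=np.array([[.037,.101],[.037,-.101],[-.037,-.101],[-.037,.101]])
print(proj(p,np.c_[L@M.T+c,[.084]*4],s))
L=np.array([[.018,.006],[.018,-.006],[-.018,-.006],[-.018,.006]])
print('handle',proj(p,np.c_[L@M.T+c,[.118]*4],s))
E
```

```text
[[ 0.5934 -0.1571  0.084 ]
 [ 0.5536 -0.3528  0.084 ]
 [ 0.4806 -0.3399  0.084 ]
 [ 0.5212 -0.1436  0.084 ]] [ 0.5372 -0.2483  0.084 ] [0.1997 0.0741 0.2005]
78.39979277700257
[[138.8291  95.964 ]
 [394.1262  96.8314]
 [387.1757 186.238 ]
 [154.7222 185.4703]]
handle [[251.5423 125.4957]
 [268.5224 125.5528]
 [270.9566 174.8648]
 [254.8391 174.8113]]
```

View pics/zw1.png

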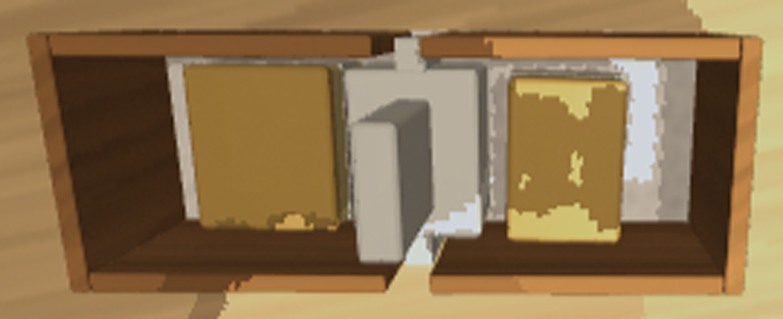

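carry_out([
  [[85,-14.2,0,13.7,0,0,0],[85,-14.2,0,13.7,0,0,0],[85,-14.2,0,13.7,0,0,0],[85,0,20,0,0,0,0],[85,0,20,0,0,0,0],[85,0,0,0,0,0,0],[85,0,0,0,0,0,0]],
])

```text
t: 3.77
tool_pos: [0.5365, -0.2474, 0.1788]
eef_rot: [-1.105, 1.362, -1.358]
wrist_force: [0.2, 1.2, 1.2]
gripper_width: 0.0849
```

```bash
python3 - <<'E'
from h import *
np.set_printoptions(precision=4,suppress=True)
s=monitor.sense();print(s['t'],s['joint_positions'],s['tool_pos']);Rm=R.from_rotvec(s['eef_rot']).as_matrix();print(Rm[:,0])
print((Rm.T@(np.array([.5375,-.248,.095])-s['tool_pos']))*1000)
p=eyes.get_image('wrist');save(p,'w2.png')
print(proj(p,[[.5375,-.248,.118],[.5375,-.248,.052]],s))
E
```

```text
3.7667 [-0.5558  0.4648 -0.0933  1.0148 -0.      2.7921] [ 0.5365 -0.2474  0.1788]
[-0.2049 -0.9788 -0.0007]
[ 0.4311 83.7768  1.2811]
[[320.7868 225.5381]
 [320.6    193.0041]]
```

View pics/w2.png

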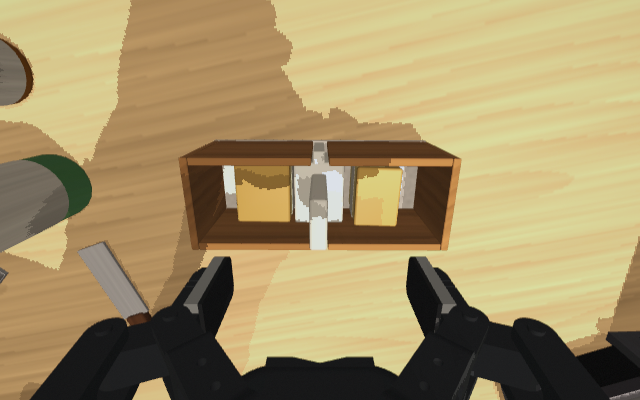

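carry_out([
  [[85,0,14,1,0,0,0],[85,0,14,0,0,0,0],[85,0,14,0,0,0,0],[85,0,14,0,0,0,0],[85,0,14,0,0,0,0],[85,0,13,0,0,0,0],[85,0,0,0,0,0,0],[85,0,0,0,0,0,0]],
])

```text
t: 4.48
tool_pos: [0.5383, -0.2484, 0.0972]
eef_rot: [-1.104, 1.36, -1.361]
wrist_force: [0.6, 0.2, -0.5]
gripper_width: 0.0848
```

carry_out([
  [[0,0,0,0,0,0,0],[0,0,0,0,0,0,0],[0,0,0,0,0,0,0],[0,0,0,0,0,0,0],[0,0,0,0,0,0,0],[0,0,0,0,0,0,0],[0,0,0,0,0,0,0],[0,0,0,0,0,0,0]],
])

```text
t: 5.15
tool_pos: [0.5382, -0.248, 0.0964]
eef_rot: [-1.104, 1.36, -1.36]
wrist_force: [-0.3, 0.3, 2.9]
gripper_width: 0.0116
```

carry_out([
  [[0,0,-5,0,0,0,0],[0,0,-8,0,0,0,0],[0,0,-10,0,0,0,0],[0,0,-12,0,0,0,0],[0,0,-12,0,0,0,0],[0,0,-12,0,0,0,0],[0,0,-12,0,0,0,0],[0,0,-12,0,0,0,0],[0,0,-12,0,0,0,0],[0,0,-12,0,0,0,0],[0,0,-8,0,0,0,0],[0,0,0,0,0,0,0]],
])

```text
t: 6.15
tool_pos: [0.539, -0.2486, 0.2138]
eef_rot: [-1.103, 1.357, -1.363]
wrist_force: [0.1, 0.1, -1.7]
gripper_width: 0.0114
```

```bash
python3 - <<'E'
from h import *
np.set_printoptions(precision=4,suppress=True)
s=monitor.sense();print(s['t'],s['joint_positions'],s['tool_pos']);Rm=R.from_rotvec(s['eef_rot']).as_matrix();print(Rm)
p=eyes.get_image('wrist');save(p,'w3.png')
p=eyes.get_image('scene');save(p,'s3.png')
for q in['bottle','jar','knife']:
    for d in eyes.search_frame(p,q)[:2]: print(q,round(d['score'],2),w(p,d['position'],s))
E
```

```text
6.15 [-0.5552  0.4411 -0.0356  1.0906 -0.      2.7936] [ 0.539  -0.2486  0.2138]
[[-0.2057  0.003   0.9786]
 [-0.9786 -0.0019 -0.2057]
 [ 0.0012 -1.      0.0033]]
bottle 0.67 [0.6071 0.0078 0.1449]
jar 0.79 [0.7113 0.0127 0.0752]
knife 0.84 [ 0.3834 -0.0146  0.01  ]
```

View pics/w3.png

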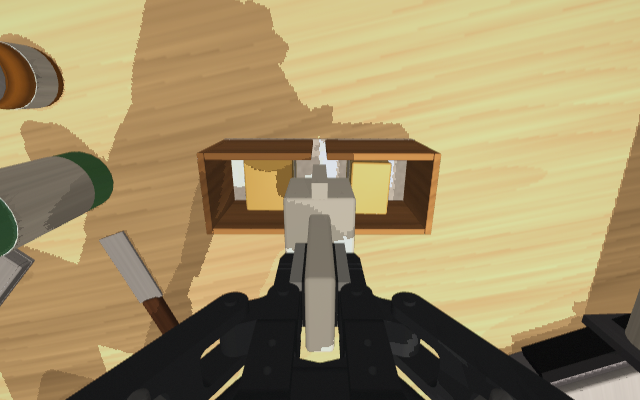

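View pics/s3.png

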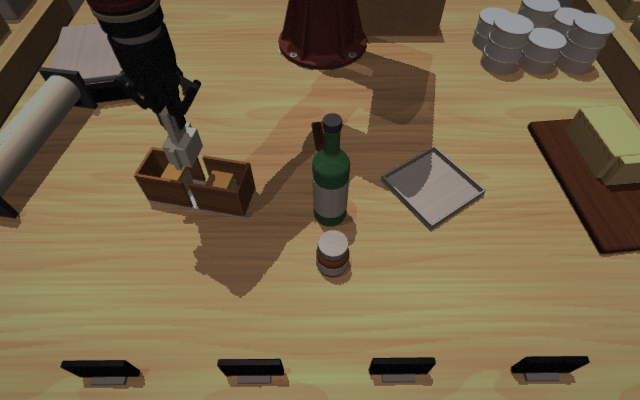

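carry_out([
  [[0,-5,0,-15,0,0,0],[0,-7,0,-22,0,0,0],[0,-8,0,-26,0,0,0],[0,-8,0,-26,0,0,0],[0,-8,0,-26,0,0,0],[0,-7,0,-22,0,0,0],[0,-5,0,-15,0,0,0],[0,0,0,0,0,0,0]],
])

```text
t: 7.07
tool_pos: [0.3963, -0.1678, 0.2108]
eef_rot: [-1.105, 1.363, -1.358]
wrist_force: [-0.4, -0.5, -2.0]
gripper_width: 0.0115
```

carry_out([
  [[0,0,0,0,0,-0.06,0],[0,0,0,0,0,-0.12,0],[0,0,0,0,0,-0.12,0],[0,0,0,0,0,-0.12,0],[0,0,0,0,0,-0.12,0],[0,0,0,0,0,-0.12,0],[0,0,0,0,0,-0.12,0],[0,0,0,0,0,-0.12,0],[0,0,0,0,0,-0.06,0],[0,0,0,0,0,0,0]],
])

```text
t: 7.9
tool_pos: [0.3995, -0.1699, 0.211]
eef_rot: [-1.475, 0.637, -0.637]
wrist_force: [-0.2, 0.2, -1.3]
gripper_width: 0.0114
```

```bash
python3 - <<'E'
from h import *
np.set_printoptions(precision=4,suppress=True)
s=monitor.sense();print(s['t'],s['joint_positions'],s['tool_pos'],s['wrist_force'],s['gripper_width']);Rm=R.from_rotvec(s['eef_rot']).as_matrix();print(Rm)
print((Rm.T@(np.array([.40,.15,.205])-s['tool_pos']))*1000)
E
```

```text
7.9 [-0.5709  0.1511 -0.4524  0.9677  0.      1.8152] [ 0.3995 -0.1699  0.211 ] [-0.1614  0.2234 -1.2759] 0.011360845873214986
[[ 0.6856 -0.0004  0.728 ]
 [-0.728   0.0003  0.6856]
 [-0.0004 -1.     -0.0001]]
[-232.5029    6.0394  219.7197]
```

carry_out([
  [[0,-12,0,11,0,0,0],[0,-22,0,21,0,0,0],[0,-25,0,24,0,0,0],[0,-26,0,24,0,0,0],[0,-26,0,24,0,0,0],[0,-26,0,24,0,0,0],[0,-26,0,24,0,0,0],[0,-25,0,24,0,0,0],[0,-22,0,21,0,0,0],[0,-14,0,14,0,0,0],[0,-8,0,8,0,0,0],[0,0,0,0,0,0,0]],
])

```text
t: 8.9
tool_pos: [0.4006, 0.1513, 0.2111]
eef_rot: [-1.474, 0.639, -0.639]
wrist_force: [-0.6, -0.8, -1.6]
gripper_width: 0.0116
```

```bash
python3 - <<'E'
from h import *
np.set_printoptions(precision=4,suppress=True)
s=monitor.sense();print(s['t'],s['joint_positions'],s['tool_pos'],s['wrist_force'],s['gripper_width']);Rm=R.from_rotvec(s['eef_rot']).as_matrix();print(Rm)
print((Rm.T@(np.array([.519,.221,.205])-s['tool_pos']))*1000)
p=eyes.get_image('wrist');save(p,'w4.png')
for d in eyes.search_frame(p,'tray')[:2]: print(round(d['score'],2),w(p,d['position'],s))
E
```

```text
8.9 [ 0.1897  0.1395 -0.4661  0.9651  0.0006  2.5781] [0.4006 0.1513 0.2111] [-0.5781 -0.7796 -1.6071] 0.011620677970495022
[[ 0.6839 -0.      0.7295]
 [-0.7295  0.0006  0.6839]
 [-0.0005 -1.      0.0004]]
[ 30.158    6.1299 134.0508]
0.65 [0.5068 0.2098 0.0063]
```

View pics/w4.png

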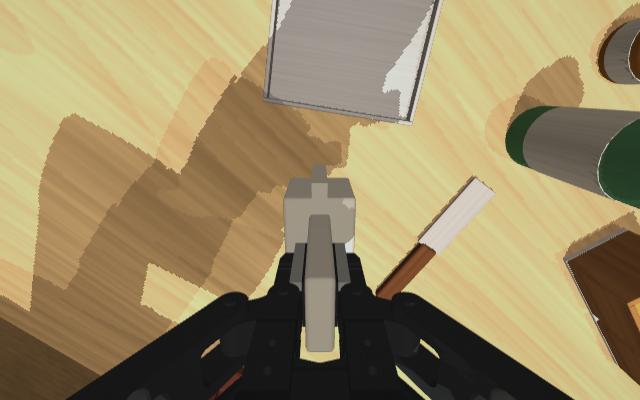

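carry_out([
  [[0,3,0,12,0,0,0],[0,5,0,22,0,0,0],[0,6,0,28,0,0,0],[0,6,0,28,0,0,0],[0,5,0,22,0,0,0],[0,3,10,14,0,0,0],[0,2,20,8,0,0,0],[0,0,20,0,0,0,0],[0,0,15,0,0,0,0],[0,0,10,0,0,0,0],[0,0,0,0,0,0,0],[0,0,0,0,0,0,0]],
])

```text
t: 10.0
tool_pos: [0.5188, 0.2182, 0.1363]
eef_rot: [-1.475, 0.641, -0.64]
wrist_force: [-0.6, 0.0, -0.7]
gripper_width: 0.0117
```

```bash
python3 - <<'E'
from h import *
np.set_printoptions(precision=4,suppress=True)
s=monitor.sense();print(s['t'],s['joint_positions'],s['tool_pos'],s['wrist_force'],s['gripper_width'])
p=eyes.get_image('wrist');save(p,'w5.png')
q=eyes.get_image('scene');a=q['pixels'][:,:,::-1]
cv2.imwrite('pics/s5.png',cv2.resize(a[80:240,340:520],None,fx=3.3,fy=3.3,interpolation=cv2.INTER_CUBIC))
E
```

```text
10.0 [ 0.2683  0.452  -0.2365  0.8829 -0.0001  2.6585] [0.5188 0.2182 0.1363] [-0.6081  0.0443 -0.7219] 0.01167251718150225
```

View pics/s5.png

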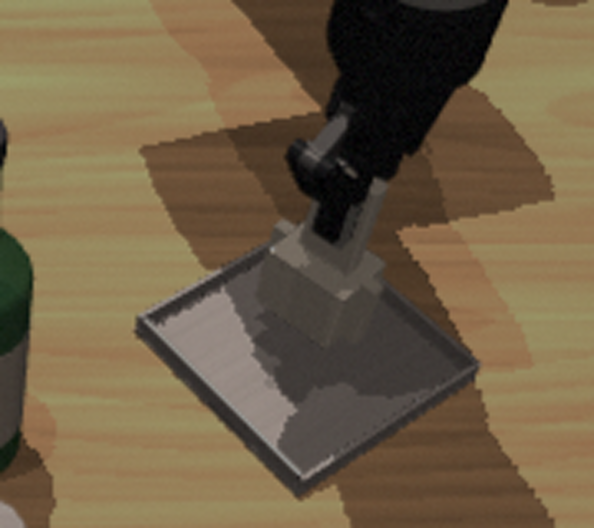

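View pics/w5.png

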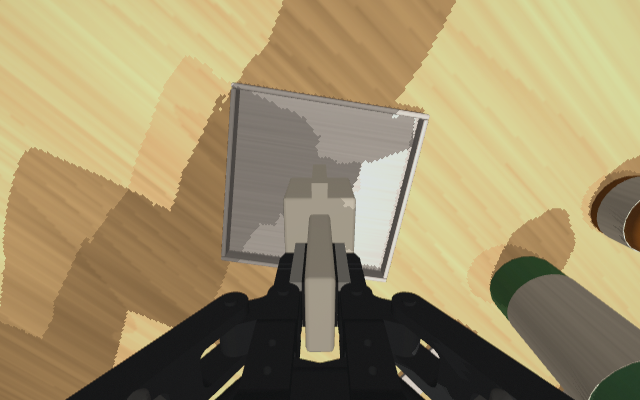

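```bash
python3 - <<'E'
from h import *
s=monitor.sense();p=eyes.get_image('wrist')
W=pix(p,[[232,83],[428,117],[386,280],[222,259]],.018,s);print(W,W.mean(0))
E
```

```text
[[0.54082385 0.32654014 0.018     ]
 [0.6230982  0.20317084 0.018     ]
 [0.50311107 0.12081037 0.018     ]
 [0.41877136 0.2428084  0.018     ]] [0.52145112 0.22333244 0.018     ]
```

carry_out([
  [[0,0,10,0,0,0,0],[0,0,9,0,0,0,0],[0,0,7,0,0,0,0],[0,0,5,0,0,0,0],[0,0,4,0,0,0,0],[0,0,0,0,0,0,0],[0,0,0,0,0,0,0]],
])

```text
t: 10.73
tool_pos: [0.5186, 0.219, 0.101]
eef_rot: [-1.475, 0.64, -0.639]
wrist_force: [0.2, -0.1, -0.8]
gripper_width: 0.0114
```

Within ~4 mm of the tray centre. Lower in small steps to contact.

carry_out([
  [[0,0,2,0,0,0,0],[0,0,2,0,0,0,0],[0,0,1,0,0,0,0],[0,0,0,0,0,0,0]],
])

```text
t: 11.07
tool_pos: [0.5187, 0.219, 0.0962]
eef_rot: [-1.475, 0.639, -0.639]
wrist_force: [0.4, -0.8, -0.8]
gripper_width: 0.0113
```

carry_out([
  [[0,0,1,0,0,0,0],[0,0,0,0,0,0,0],[0,0,0,0,0,0,0]],
])

```text
t: 11.32
tool_pos: [0.5188, 0.219, 0.0953]
eef_rot: [-1.475, 0.639, -0.639]
wrist_force: [0.5, 0.3, -1.3]
gripper_width: 0.0117
```

carry_out([
  [[0,0,1,0,0,0,0],[0,0,0,0,0,0,0],[0,0,0,0,0,0,0]],
])

```text
t: 11.57
tool_pos: [0.5189, 0.2191, 0.0944]
eef_rot: [-1.474, 0.639, -0.639]
wrist_force: [0.5, 0.2, -0.1]
gripper_width: 0.0113
```

carry_out([
  [[0,0,1,0,0,0,0],[0,0,0,0,0,0,0],[0,0,0,0,0,0,0]],
])

```text
t: 11.82
tool_pos: [0.519, 0.2191, 0.0944]
eef_rot: [-1.474, 0.638, -0.64]
wrist_force: [-3.7, -0.2, 11.4]
gripper_width: 0.0113
```

carry_out([
  [[50,0,0,0,0,0,0],[50,0,0,0,0,0,0],[50,0,0,0,0,0,0],[50,0,0,0,0,0,0],[50,0,0,0,0,0,0],[50,0,0,0,0,0,0]],
])

```text
t: 12.32
tool_pos: [0.5187, 0.219, 0.0932]
eef_rot: [-1.475, 0.639, -0.639]
wrist_force: [-0.1, 0.9, -0.3]
gripper_width: 0.05
```

carry_out([
  [[50,0,-8,0,0,0,0],[50,0,-14,0,0,0,0],[50,0,-18,0,0,0,0],[50,0,-20,0,0,0,0],[50,0,-20,0,0,0,0],[50,0,-20,0,0,0,0],[50,0,-20,0,0,0,0],[50,0,0,0,0,0,0]],
])

```text
t: 12.98
tool_pos: [0.5206, 0.2195, 0.2178]
eef_rot: [-1.471, 0.635, -0.643]
wrist_force: [0.5, 0.4, -0.1]
gripper_width: 0.05
```

```bash
python3 - <<'E'
from h import *
np.set_printoptions(precision=4,suppress=True)
s=monitor.sense();print(s['t'],s['joint_positions'],s['tool_pos'],s['wrist_force'],s['gripper_width'])
p=eyes.get_image('wrist');save(p,'w6.png')
for n in('spacer','tray'):
  for d in eyes.search_frame(p,n)[:1]: print(n,d['score'],w(p,d['position'],s))
Rm=R.from_rotvec(s['eef_rot']).as_matrix()
print((Rm.T@(np.array([.40,.15,.21])-s['tool_pos']))*1000)
E
```

```text
12.9833 [ 0.2697  0.3829 -0.1152  1.0666  0.      2.6584] [0.5206 0.2195 0.2178] [ 0.4973  0.3876 -0.1499] 0.05000857045948398
spacer 0.59 [0.5241 0.2292 0.0498]
tray 0.78 [0.5298 0.2323 0.0037]
[ -31.7568    6.9445 -135.6187]
```

View pics/w6.png

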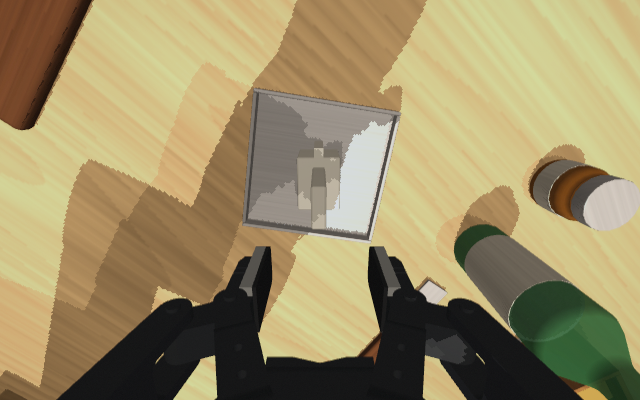

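carry_out([
  [[0,-3,1,-12,0,0,0],[0,-6,1,-25,0,0,0],[0,-7,1,-31,0,0,0],[0,-7,1,-31,0,0,0],[0,-6,1,-25,0,0,0],[0,-3,1,-12,0,0,0],[0,0,0,0,0,0,0]],
])

```text
t: 13.72
tool_pos: [0.3944, 0.1483, 0.2063]
eef_rot: [-1.477, 0.642, -0.638]
wrist_force: [0.6, -0.5, 0.1]
gripper_width: -0.0002
```

carry_out([
  [[0,12,0,-11,0,0,0],[0,22,0,-21,0,0,0],[0,25,0,-24,0,0,0],[0,26,0,-24,0,0,0],[0,26,0,-24,0,0,0],[0,26,0,-24,0,0,0],[0,26,0,-24,0,0,0],[0,25,0,-24,0,0,0],[0,22,0,-21,0,0,0],[0,14,0,-14,0,0,0],[0,8,0,-8,0,0,0],[0,0,0,0,0,0,0]],
])

```text
t: 14.72
tool_pos: [0.3969, -0.1715, 0.2068]
eef_rot: [-1.474, 0.641, -0.641]
wrist_force: [0.1, 0.1, -0.7]
gripper_width: 0.0001
```

carry_out([
  [[0,0,0,0,0,0.12,0],[0,0,0,0,0,0.12,0],[0,0,0,0,0,0.12,0],[0,0,0,0,0,0.12,0],[0,0,0,0,0,0.12,0],[0,0,0,0,0,0.12,0],[0,0,0,0,0,0.12,0],[0,0,0,0,0,0.12,0],[0,0,0,0,0,0,0]],
])

```text
t: 15.47
tool_pos: [0.3967, -0.1683, 0.2071]
eef_rot: [-1.102, 1.364, -1.362]
wrist_force: [-1.1, 0.1, -0.0]
gripper_width: -0.0
```

```bash
python3 - <<'E'
from h import *
np.set_printoptions(precision=4,suppress=True)
s=monitor.sense();print(s['t'],s['joint_positions'],s['tool_pos'],s['gripper_width'])
Rm=R.from_rotvec(s['eef_rot']).as_matrix();print(Rm)
print((Rm.T@(np.array([.5375,-.248,.21])-s['tool_pos']))*1000)
E
```

```text
15.4667 [-0.5716  0.1489 -0.4663  0.9564  0.0004  2.7813] [ 0.3967 -0.1683  0.2071] -4.026378265523754e-05
[[-0.2098 -0.0004  0.9777]
 [-0.9777  0.0008 -0.2098]
 [-0.0007 -1.     -0.0005]]
[ 48.3618  -3.0528 154.399 ]
```

carry_out([
  [[0,3,0,10,0,0,0],[0,7,0,22,0,0,0],[0,9,0,30,0,0,0],[0,9,0,30,0,0,0],[0,9,0,30,0,0,0],[0,7,0,20,0,0,0],[0,4,0,12,0,0,0],[0,0,0,0,0,0,0],[0,0,0,0,0,0,0]],
])

```text
t: 16.22
tool_pos: [0.5377, -0.2479, 0.2065]
eef_rot: [-1.106, 1.359, -1.357]
wrist_force: [-0.6, 0.4, -0.1]
gripper_width: -0.0004
```

```bash
python3 - <<'E'
from h import *
np.set_printoptions(precision=4,suppress=True)
s=monitor.sense();print(s['t'],s['joint_positions'],s['tool_pos'],s['gripper_width'])
Rm=R.from_rotvec(s['eef_rot']).as_matrix();print(Rm)
print((Rm.T@(np.array([.5375,-.248,.21])-s['tool_pos']))*1000)
p=eyes.get_image('wrist');save(p,'w7.png')
a=p['pixels'][:,:,::-1]
cv2.imwrite('pics/zw7.png',cv2.resize(a[120:400,190:450],None,fx=2.14,fy=2.14,interpolation=cv2.INTER_CUBIC))
for y in(.009,.022,.035):
  X=[s['tool_pos']+Rm@np.array([0,y,z]) for z in(-.011,.011)];print(y,proj(p,X,s))
for n in('thick_block','thin_block'):
  for d in eyes.search_frame(p,n)[:2]: print(n,d['score'],w(p,d['position'],s))
E
```

```text
16.2167 [-0.5556  0.4466 -0.0466  1.0788  0.0001  2.79  ] [ 0.5377 -0.2479  0.2065] -0.0004175147352156687
[[-0.2026 -0.0009  0.9793]
 [-0.9793  0.0007 -0.2026]
 [-0.0005 -1.     -0.0011]]
[ 0.0839 -3.5287 -0.1577]
0.009 [[320.2477 291.2562]
 [320.2872 252.037 ]]
0.022 [[320.2116 276.3256]
 [320.2464 239.4813]]
0.035 [[320.1806 263.4609]
 [320.2115 228.7354]]
thick_block 0.91 [ 0.5493 -0.1994  0.0614]
thin_block 0.68 [ 0.5292 -0.2901  0.063 ]
```

View pics/zw7.png

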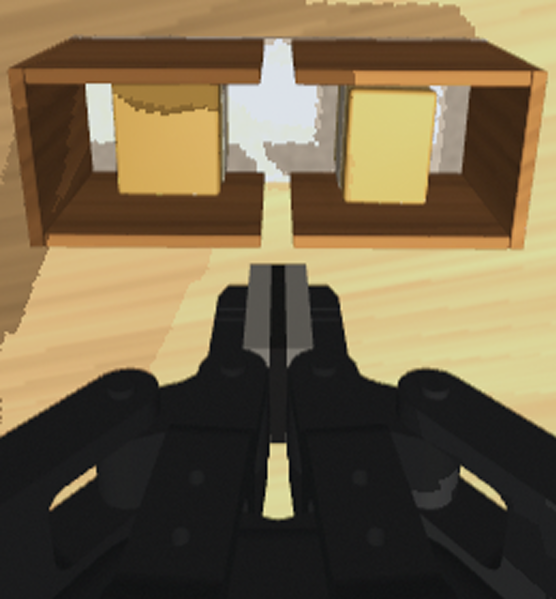

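```bash
python3 - <<'E'
from h import *
np.set_printoptions(precision=4,suppress=True)
s=monitor.sense();p=eyes.get_image('wrist')
t=np.radians(-11.8);M=np.array([[np.cos(t),-np.sin(t)],[np.sin(t),np.cos(t)]])
z=np.array([[118,194],[220,194],[345,202],[428,202]])/2.14+[190,120]
W=pix(p,z,.061,s)[:,:2]
print(((W-[.5375,-.248])@M)*1000)
z=np.array([[45,240],[520,240],[540,70],[12,70]])/2.14+[190,120]
print(((pix(p,z,.084,s)[:,:2]-[.5375,-.248])@M)*1000)
E
```

```text
[[-23.4512  69.9911]
 [-23.4164  25.582 ]
 [-27.1321 -28.9457]
 [-27.1031 -65.2079]]
[[-34.4822  95.3448]
 [-34.3131 -98.2653]
 [ 35.5615 -97.3509]
 [ 35.4511  99.7032]]
```

carry_out([
  [[0,1.5,12,0,0,0,0],[0,2,20,0,0,0,0],[0,0,20,0,0,0,0],[0,0,20,0,0,0,0],[0,0,20,0,0,0,0],[0,0,20,0,0,0,0],[0,0,12,0,0,0,0],[0,0,6,0,0,0,0],[0,0,0,0,0,0,0],[0,0,0,0,0,0,0]],
], newtons=25)

```text
t: 17.25
tool_pos: [0.5366, -0.2517, 0.078]
eef_rot: [-1.104, 1.36, -1.36]
wrist_force: [1.1, -1.2, 0.8]
gripper_width: 0.0001
```

```bash
python3 - <<'E'
from h import *
np.set_printoptions(precision=4,suppress=True)
s=monitor.sense();print(s['t'],s['tool_pos'],s['wrist_force'])
Rm=R.from_rotvec(s['eef_rot']).as_matrix();print(Rm)
t=np.radians(-11.8);M=np.array([[np.cos(t),-np.sin(t)],[np.sin(t),np.cos(t)]])
print((s['tool_pos'][:2]-[.5375,-.248])@M*1000)
p=eyes.get_image('wrist');save(p,'w8.png')
q=eyes.get_image('scene');a=q['pixels'][:,:,::-1]
cv2.imwrite('pics/s8.png',cv2.resize(a[100:225,125:265],None,fx=4.5,fy=4.5,interpolation=cv2.INTER_CUBIC))
E
```

```text
17.25 [ 0.5366 -0.2517  0.078 ] [ 1.1289 -1.2457  0.7735]
[[-0.2055  0.0004  0.9787]
 [-0.9787 -0.0002 -0.2055]
 [ 0.0001 -1.      0.0004]]
[-0.1429 -3.8586]
```

View pics/w8.png

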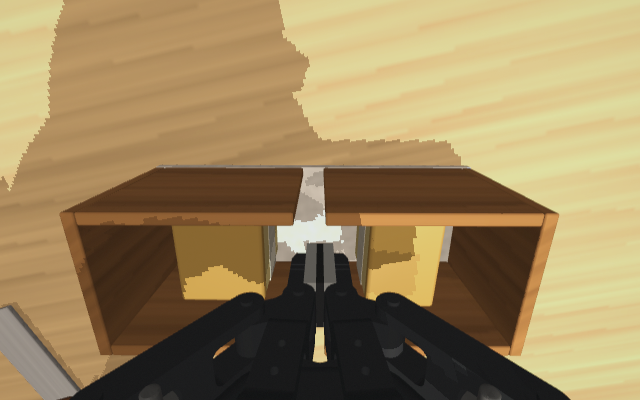

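View pics/s8.png

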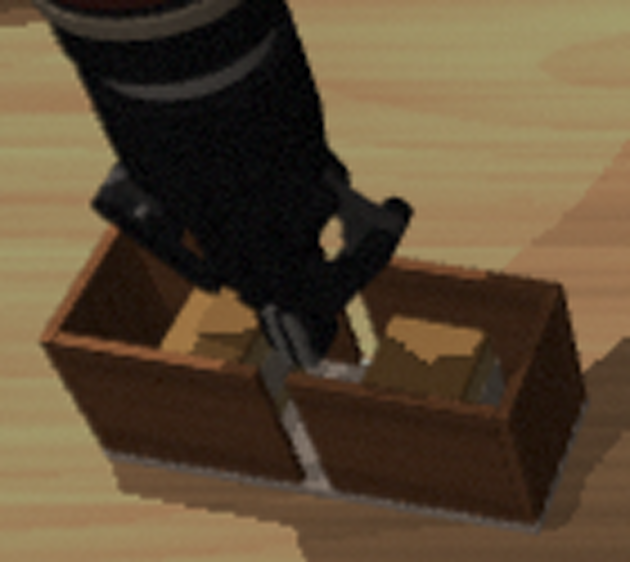

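carry_out([
  [[0,0,8,0,0,0,0],[0,0,8,0,0,0,0],[0,0,6,0,0,0,0],[0,0,4,0,0,0,0],[0,0,3,0,0,0,0],[0,0,0,0,0,0,0],[0,0,0,0,0,0,0]],
])

```text
t: 17.93
tool_pos: [0.5364, -0.2517, 0.0481]
eef_rot: [-1.104, 1.361, -1.36]
wrist_force: [0.4, -0.6, 0.0]
gripper_width: 0.0004
```

carry_out([
  [[4,0,0,0,0,0,0],[8,0,0,0,0,0,0],[11,0,0,0,0,0,0],[14,0,0,0,0,0,0],[16,0,0,0,0,0,0],[18,0,0,0,0,0,0],[20,0,0,0,0,0,0],[22,0,0,0,0,0,0]],
])

```text
t: 18.6
tool_pos: [0.5365, -0.2517, 0.0483]
eef_rot: [-1.104, 1.36, -1.36]
wrist_force: [0.3, -0.9, 0.5]
gripper_width: 0.0219
```

```bash
python3 - <<'E'
from h import *
s=monitor.sense();print(s['t'],s['tool_pos'],s['wrist_force'],s['gripper_width'])
p=eyes.get_image('wrist');save(p,'w9.png')
E
```

```text
18.6 [ 0.53654392 -0.25171404  0.0483132 ] [ 0.26779633 -0.9232172   0.46982551] 0.021881030225598275
```

View pics/w9.png

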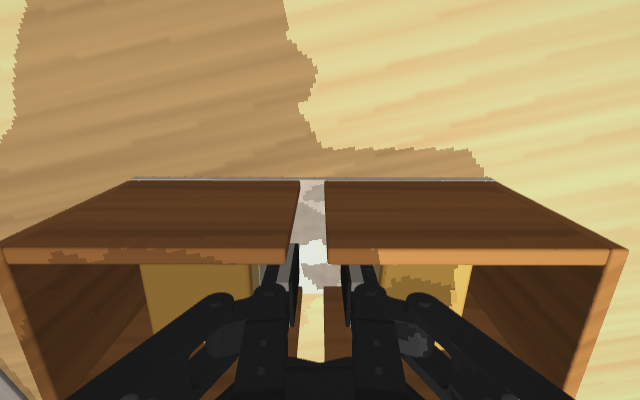

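carry_out([
  [[24,0,0.3,0,0,0,0],[26,0,0.3,0,0,0,0],[28,0,0.3,0,0,0,0],[30,0,0.3,0,0,0,0],[32,0,0.3,0,0,0,0],[34,0,0.3,0,0,0,0],[36,0,0.3,0,0,0,0],[38,0,0.3,0,0,0,0],[40,0,0.3,0,0,0,0],[42,0,0.3,0,0,0,0],[44,0,0.3,0,0,0,0],[46,0,0.3,0,0,0,0]],
])

```text
t: 19.65
tool_pos: [0.5365, -0.2517, 0.0447]
eef_rot: [-1.104, 1.36, -1.36]
wrist_force: [-0.3, 0.2, 0.7]
gripper_width: 0.0459
```

```bash
python3 - <<'E'
from h import *
s=monitor.sense();print(s['t'],s['tool_pos'],s['wrist_force'],s['gripper_width'])
p=eyes.get_image('wrist');save(p,'w10.png')
q=eyes.get_image('scene');a=q['pixels'][:,:,::-1]
cv2.imwrite('pics/s10.png',cv2.resize(a[100:225,125:265],None,fx=4.5,fy=4.5,interpolation=cv2.INTER_CUBIC))
E
```

```text
19.65 [ 0.53650741 -0.25174824  0.04466275] [-0.31121846  0.18885203  0.74891222] 0.045894636433852797
```

View pics/w10.png

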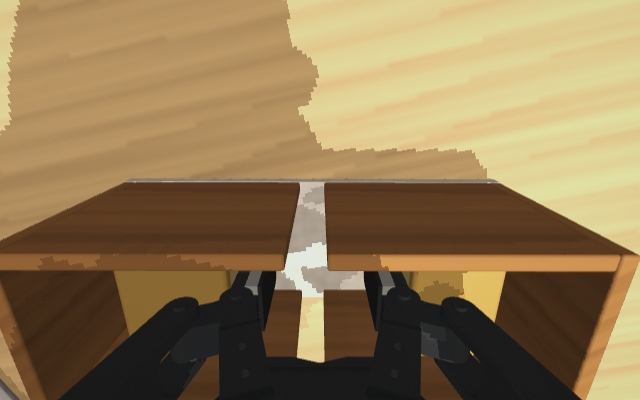

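View pics/s10.png

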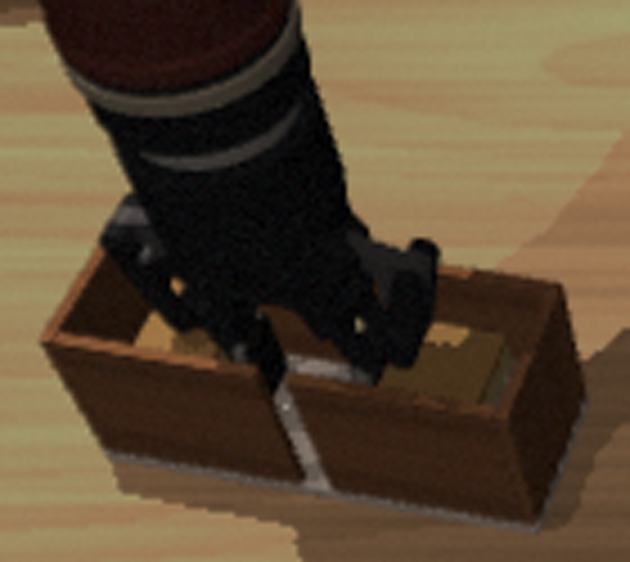

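Both blocks are being pushed, upright. Continue.

carry_out([
  [[48,0,0.5,0,0,0,0],[50,0,0.5,0,0,0,0],[52,0,0.5,0,0,0,0],[54,0,0.5,0,0,0,0],[56,0,0.5,0,0,0,0],[58,0,0.5,0,0,0,0],[60,0,0.5,0,0,0,0],[62,0,0.5,0,0,0,0],[64,0,0.5,0,0,0,0],[66,0,0.5,0,0,0,0],[68,0,0.5,0,0,0,0],[70,0,0.5,0,0,0,0]],
])

```text
t: 20.75
tool_pos: [0.5365, -0.2517, 0.0386]
eef_rot: [-1.104, 1.36, -1.36]
wrist_force: [-0.5, 0.0, 0.2]
gripper_width: 0.0701
```

```bash
python3 - <<'E'
from h import *
s=monitor.sense();print(s['t'],s['tool_pos'],s['wrist_force'],s['gripper_width'])
p=eyes.get_image('wrist');save(p,'w11.png')
q=eyes.get_image('scene');a=q['pixels'][:,:,::-1]
cv2.imwrite('pics/s11.png',cv2.resize(a[100:225,125:265],None,fx=4.5,fy=4.5,interpolation=cv2.INTER_CUBIC))
E
```

```text
20.75 [ 0.53651539 -0.25172431  0.03861037] [-0.5166956   0.02126283  0.24600383] 0.07012465457062729
```

View pics/w11.png

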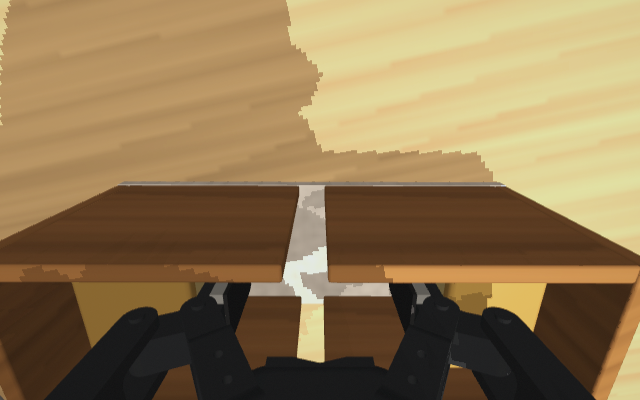

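View pics/s11.png

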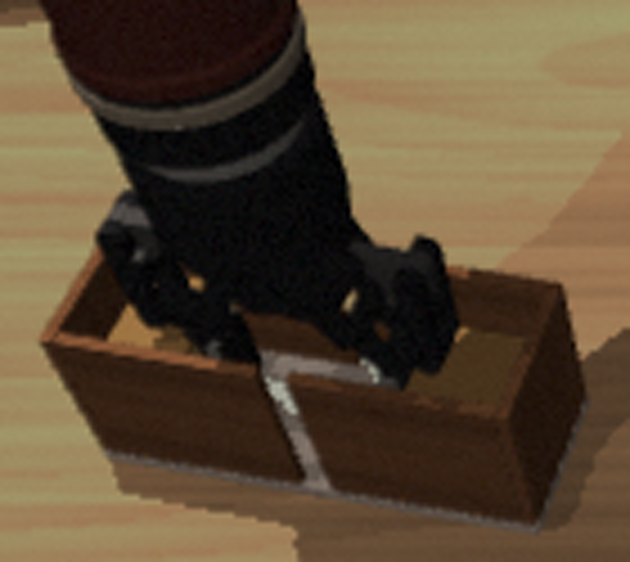

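carry_out([
  [[71.5,0,0.3,0,0,0,0],[73,0,0.3,0,0,0,0],[74.5,0,0.2,0,0,0,0],[76,0,0,0,0,0,0],[77.5,0,0,0,0,0,0],[79,0,0,0,0,0,0],[80,0,0,0,0,0,0],[80,0,0,0,0,0,0],[80,0,0,0,0,0,0]],
])

```text
t: 21.6
tool_pos: [0.5365, -0.2517, 0.0379]
eef_rot: [-1.104, 1.36, -1.36]
wrist_force: [-0.3, -0.3, -0.8]
gripper_width: 0.0799
```

```bash
python3 - <<'E'
from h import *
s=monitor.sense();print(s['t'],s['tool_pos'],s['wrist_force'],s['gripper_width'])
p=eyes.get_image('wrist');save(p,'w12.png')
E
```

```text
21.6 [ 0.53650599 -0.25173253  0.03790612] [-0.28432635 -0.32348551 -0.77071986] 0.07986078169476607
```

View pics/w12.png

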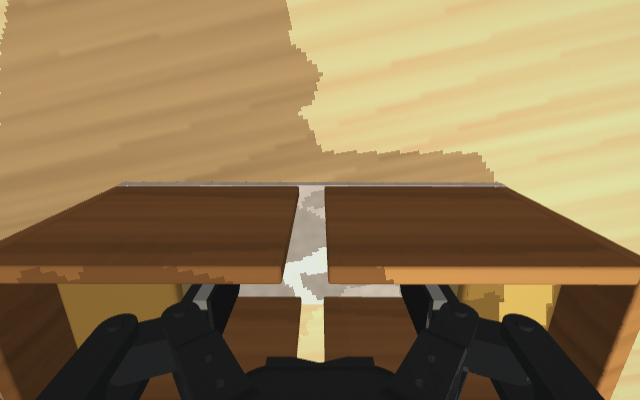

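carry_out([
  [[76,0,0,0,0,0,0],[70,0,0,0,0,0,0],[62,0,0,0,0,0,0],[54,0,0,0,0,0,0],[46,0,0,0,0,0,0],[40,0,0,0,0,0,0],[40,0,0,0,0,0,0],[40,0,0,0,0,0,0]],
])

```text
t: 22.32
tool_pos: [0.5366, -0.2517, 0.0379]
eef_rot: [-1.104, 1.36, -1.36]
wrist_force: [-0.2, -0.7, -0.1]
gripper_width: 0.04
```

carry_out([
  [[40,0,-8,0,0,0,0],[40,0,-15,0,0,0,0],[40,0,-20,0,0,0,0],[40,0,-22,0,0,0,0],[40,0,-22,0,0,0,0],[40,0,-22,0,0,0,0],[40,0,-22,0,0,0,0],[40,0,-22,0,0,0,0],[40,0,-15,0,0,0,0],[40,0,0,0,0,0,0]],
])

```text
t: 23.15
tool_pos: [0.538, -0.2526, 0.21]
eef_rot: [-1.102, 1.355, -1.365]
wrist_force: [1.4, 0.2, 0.6]
gripper_width: 0.0404
```

```bash
python3 - <<'E'
from h import *
np.set_printoptions(precision=4,suppress=True)
s=monitor.sense();print(s['t'],s['tool_pos'],s['wrist_force'],s['gripper_width'])
p=eyes.get_image('wrist');save(p,'w13.png')
t=np.radians(-11.8);M=np.array([[np.cos(t),-np.sin(t)],[np.sin(t),np.cos(t)]])
for n in('thick_block','thin_block'):
  for d in eyes.search_frame(p,n)[:2]:
    X=w(p,d['position'],s);print(n,d['score'],X,(X[:2]-[.5375,-.248])@M)
q=eyes.get_image('scene');save(q,'s13.png')
for n in('spacer','tray','bottle','jar','knife'):
  for d in eyes.search_frame(q,n)[:1]: print(n,d['score'],w(q,d['position']))
E
```

```text
23.15 [ 0.538  -0.2526  0.21  ] [1.3744 0.1529 0.6376] 0.040387588592830904
thick_block 0.83 [ 0.5546 -0.1803  0.0659] [0.0029 0.0698]
thin_block 0.94 [ 0.5222 -0.3156  0.0614] [-0.0012 -0.0693]
thin_block 0.69 [ 0.5531 -0.1808  0.0638] [0.0015 0.069 ]
spacer 0.97 [0.5245 0.2131 0.0484]
tray 0.68 [0.5348 0.2171 0.0058]
bottle 0.92 [0.6074 0.0115 0.1475]
jar 0.91 [0.7111 0.0112 0.0735]
knife 0.75 [ 0.3817 -0.0148  0.0093]
```

View pics/w13.png

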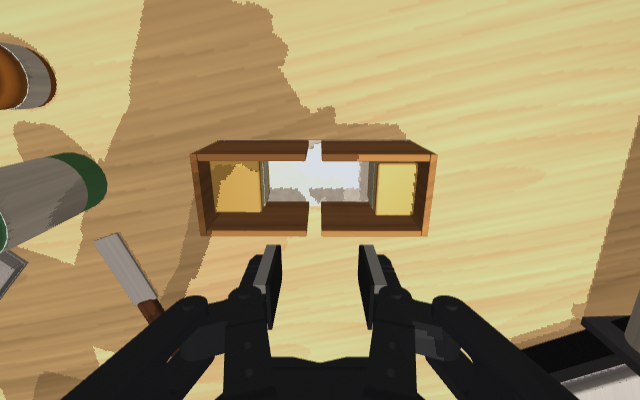

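View pics/s13.png

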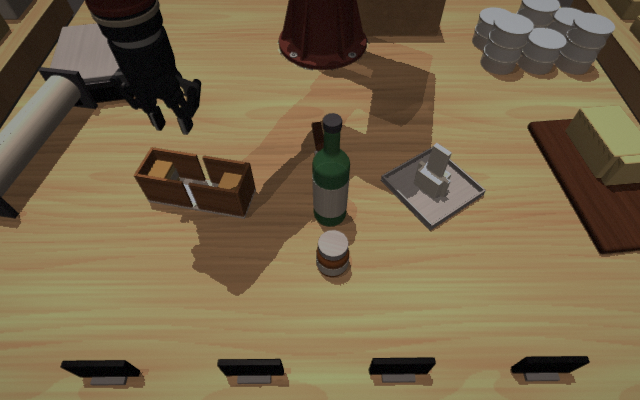

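```bash
python3 - <<'E'
from h import *
np.set_printoptions(precision=4,suppress=True)
s=monitor.sense();p=eyes.get_image('wrist');a=p['pixels'][:,:,::-1]
cv2.imwrite('pics/zw13.png',cv2.resize(a[130:245,180:450],None,fx=2.9,fy=2.9,interpolation=cv2.INTER_CUBIC))
t=np.radians(-11.8);M=np.array([[np.cos(t),-np.sin(t)],[np.sin(t),np.cos(t)]])
c=np.array([.5375,-.248])
# predicted pixels for top faces if against walls
for lo,hi in((.051,.095),(-.095,-.059)):
    L=np.array([[x,y] for x in(-.025,.025) for y in(lo,hi)])
    print((proj(p,np.c_[L@M.T+c,[.061]*4],s)-[180,130])*2.9)
L=np.array([[x,y] for x in(-.037,.037) for y in(-.101,.101)]);print((proj(p,np.c_[L@M.T+c,[.084]*4],s)-[180,130])*2.9)
E
```

```text
[[235.1222 241.9327]
 [ 97.6186 242.0193]
 [224.7181  88.2554]
 [ 78.9315  88.3845]]
[[691.837  241.6453]
 [579.1577 241.7162]
 [708.9734  87.8263]
 [589.4952  87.9322]]
[[731.0112 307.8613]
 [ 57.1099 308.2109]
 [762.9119  62.7504]
 [ 22.5513  63.4372]]
```

View pics/zw13.png

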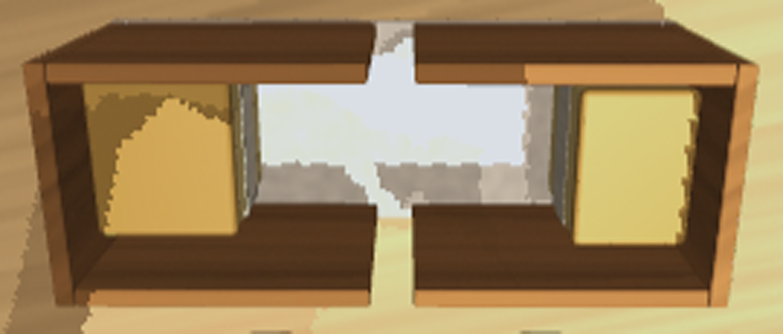

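```bash
python3 -c "
from h import *
print(job.hand_in())"
```

```text
the job is handed in; nothing more can be done
None
```

I carried out both parts of the task and handed the job in at about 23 s of the 64 s allowed. The interface gives no verdict.

**What I did**
- **Spacer:** I lifted it straight up out of its slots by the handle. I carried it round the robot side of the bottle and set it down in the tray, letting go only once the wrist force showed it touching the tray floor.
- **Cheese blocks:** I reached between them with closed fingers and opened slowly to 80 mm, low in the bin and lowering slightly as they opened. I then closed the fingers partway and lifted out.

**What the last checks showed**
- **Spacer:** it stands upright and released, and I placed it about 4 mm from my tray-centre measurement. The detector put it about 11 mm from the centre, because part of the tray was hidden behind it. Both are within the 35 mm allowed.
- **Thick block:** it stands upright at the +y end, about 2 mm from its wall going by its edges in the picture.
- **Thin block:** it stands upright at the −y end, about 1–3 mm from its wall by its edges. The detector put its visible top nearer the middle (y = −69 mm, limit −68). I trusted the edges, since the expected finger span at 80 mm opening agrees with them.
- **Bottle, jar and knife:** their detected positions differ from the start by less than about 5 mm, which is detector noise.
- **Robot:** the gripper hung well above the bin, touching nothing.

I could not measure directly that both blocks were pressed at the same moment. The pictures during the opening showed both moving apart together and staying upright.

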